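# Put the paint strainer's rings back in order

## Task

Reassemble the paint strainer: put its three loose parts into the round bore of the steel holder, first the tall plain spacer ring, then the mesh disc, then the stepped collar with its neck up, each lying flat on the one below. Lower each part into place with the gripper (the finger gaps leave room) rather than dropping it in, and leave the other things on the table where they are.

Things in the scene. Friction and masses are not known exactly. Their poses are not given: they have to be found in the camera images.
- holder: holder fixed to the table: steel pot 124 mm across, 45 mm high; on its flat top a round upright sleeve (outside 73 mm, 42 mm high). Origin: centre of the underside. Two finger gaps 36 mm wide, down to the pot's top, face its +y and -y: fingers closing along its y axis can lower a ring to the bottom. Walls on its +x and -x sides; small spout at +x
- bore_floor (a point): centre of the flat bottom of the sleeve's bore, 45 mm above the table; axes as the holder's. Bore 59 mm in diameter and 42 mm deep, widened to 64 mm over its top 6 mm
- spacer: loose spacer: plain aluminium ring, outside 54 mm, hole 42 mm, 20 mm high, about 90 g. Origin: centre of its underside, z up
- mesh_disc: loose sieve: aluminium rim, outside 54 mm, 12 mm high, closed across the middle by a dark wire mesh, about 60 g. Origin: centre of its underside, z up
- collar: loose stepped collar of aluminium: flange outside 54 mm and 8 mm high below, narrow neck outside 30 mm and 16 mm high above it (24 mm in all), hole 20 mm, about 100 g. Origin: centre of the flange's underside, z up (neck up)
- tape_roll: roll of masking tape lying flat, 88 mm across, hole 74 mm, 24 mm high (too wide for the bore; not part of the job); loose bystander
- brush: paint brush about 190 mm long, lying on the table; loose bystander
- scraper: filling scraper with a broad square blade, about 200 mm long, lying on the table; loose bystander
- sanding_block: cork sanding block 70 x 45 x 30 mm; loose bystander
- pigment_jar: small amber jar with black lid, 48 mm across, 85 mm high; loose bystander
- paint_tin: paint tin, 84 mm across, 75 mm high; loose bystander
- mug: white mug, 76 mm across, 85 mm high; loose bystander
Mind the look-alikes: they are no part of the job. Leave any green look-alike of the spacer alone.

How it is judged (in metres and radians):
On the way, in this order (a step that is already met when the one before it is completed fails the run):
1. the spacer lies flat on the bottom of the bore (horizontal distance between spacer and bore_floor below 0.005 m and z of spacer in the frame of bore_floor between -0.003 and 0.003 m and angle between spacer's own z axis and vertical below 0.1 rad), for 0.2 s.
2. the mesh disc lies flat on the spacer in the bore (all of step 1 and horizontal distance between mesh_disc and bore_floor below 0.005 m and z of mesh_disc in the frame of bore_floor between 0.017 and 0.023 m and angle between mesh_disc's own z axis and vertical below 0.1 rad), for 0.2 s.
3. the collar lies flat on the mesh disc in the bore, neck up (all of step 2 and horizontal distance between collar and bore_floor below 0.005 m and z of collar in the frame of bore_floor between 0.029 and 0.035 m and angle between collar's own z axis and vertical below 0.1 rad), for 0.2 s.
At the end, for the whole second after the job is handed in: In the bore, from the bottom up: spacer, mesh disc, collar (neck up); undersides at 0, 20 and 32 mm above the bore's floor, each within 3 mm; centres within 5 mm of the bore's axis; tilt under 0.1 rad; all at rest (all of step 3 and linear speed of each of spacer, mesh_disc, collar below 0.02 m/s); the robot touches nothing.
It fails at once if the spacer is dropped (it falls free of the fingers at more than 0.6 m/s, a drop of about 18 mm) (linear speed of spacer above 0.6 m/s and contact force between the fingers and spacer below 0.05 N).
It fails at once if the mesh disc is dropped (it falls free of the fingers at more than 0.6 m/s, a drop of about 18 mm) (linear speed of mesh_disc above 0.6 m/s and contact force between the fingers and mesh_disc below 0.05 N).
It fails at once if the collar is dropped (it falls free of the fingers at more than 0.6 m/s, a drop of about 18 mm) (linear speed of collar above 0.6 m/s and contact force between the fingers and collar below 0.05 N).
It fails at once if a bystander (tape roll, brush, scraper, sanding block, jar, tin or mug) is moved by more than 30 mm (distance of any of tape_roll, brush, scraper, sanding_block, pigment_jar, paint_tin, mug from where it was at the start of the episode above 0.03 m).
It also fails if it takes over 72 s, if anything falls off the work surface, if the arm or the gripper's body presses on something with over 40 N, if the wrist force passes 120 N, or if a joint passes its speed limit or range.

## Robot

A 6-joint arm with a two-finger parallel gripper is mounted at the origin on the work surface. World frame = base frame: x ahead of the robot, y to its left, z up, the work surface at z = 0. Lengths are in m, angles in degrees, forces in N, time in s.
With the tool pointing down it reaches from about 0.4 to 0.825 m from the base axis. Payload 7 kg.
Tool frame: the origin (TCP) lies midway between the tips of the shut fingers; the grasp point (between the pads) lies 19 mm behind it; z points along the fingers, y is the line along which they close (so a half turn about z gives the same grasp; the last joint's range is limited). The gripper opens to 88 mm and grips with 3 to 60 N. Pads are 19 mm wide; open, the fingers measure 130 mm over their backs; the gripper's body (78 mm by 193 mm) begins 47 mm behind the grasp point.
Start: joints at [-59.582, 20.546, 0.682, 0, -70.136, -16.507], TCP at [0.162, -0.655, 0.227] pointing down, gripper open.
Joint ranges: [-176.03, 176.03], [-82.01, 121.73], [-58.28, 71.71], [-173.87, 95.51], [-174.79, -0.11], [-173.66, 173.66]. Speed limits (degrees/s): [136.94, 136.94, 172.46, 180, 180, 180].

## Interface

Orientations are given as [roll, pitch, yaw] about the fixed x, y, z axes, in that order (R = Rz(yaw) Ry(pitch) Rx(roll)).
In Python, from plant import ctrl gives the robot as it stands. The module is installed in compiled form; this text tells all that it offers.
- The arm moves only by the tool send_rows, never from a script. Its argument "plan" is a list that holds one entry, the list of rows, each a list of 6 numbers: the shift along the tool's x, y, z in shares of 60 cm (1.0 is 60 cm), then the turn, a rotation vector about the tool's x, y, z in fractions of the full range, 1 being 90 degrees. A call has 1 to 8 rows; each row is the pose to reach, as a shift and turn from the pose commanded when the call began, along the tool's axes at that moment; what a row does not reach only later rows make up. A row lasts 1/12 s, in which the tool goes at most 41.7 mm and 7.16 degrees, less where a joint would pass 70% of its speed; a pose out of reach is approached as far as the arm can. No shift or turn number may pass 1 either way. A call with a gripper value outside its range is refused whole. "fingers" is the opening, from 0 (shut) to 1 (fully open), set as the call begins (left out, the last holds). The fingers move at their own pace and stop on an object; the grip force is fixed at half the most. Time passes only in rows, so rows that repeat a pose let the fingers close. It gives the time, the measured TCP pose, the force, the opening and the grip force at its end, in the units of the state.
- ctrl.get_obs(): the state, without advancing time (a new reading comes with each control period).
- ctrl.snapshot(name): name is "side" or "top" or "wrist"; returns a dict with "img" (384x512x3 uint8, red, green, blue), "K" (3x3 intrinsics, pixels), "pose" (4x4, takes a point from camera to world coordinates). Camera axes: x right, y down, z forward; pixel columns grow to the right and rows downward; lengths in m; the calibration is good to about 2 mm. A picture is of the moment at which its call begins. There is no depth.
- ctrl.close_job(): hands the job in; it is judged then, once.
The state is a dict: "clock": time; "joint_pos": joint angles; "qvel": joint speeds; "tau": joint torques, N m; "tool_pos": TCP position; "orientation": TCP orientation; "force": force on the tool from outside, world axes, zero at the start; "moment": the same for the moment, N m; "opening": finger opening in m; "gripper_force": force on a finger pad.
Only numpy, scipy, OpenCV 4.12 (cv2) and the standard library are available. Lean on these libraries where they do the work, as an engineer would, in place of code of your own. Each camera call takes 0.05 s, during which the arm holds its last target. There are 200 camera calls.

## Working session

There is one attempt and no reset: what is moved stays moved. The work goes in short steps, Python scripts to look and compute and a tool call to move; the robot and the scene stay as the last step left them, time stands still between calls to the robot, and variables do not carry over. Pictures are saved under pics/ and viewed, at most 10 in all, crops included, and the job is handed in when it is done.

Besides the shell and the picture viewer there is one more tool, called after "Request:" by a JSON object that holds its "name" and its "arguments". send_rows: Moves the arm, as the interface text tells. Its arguments: {"type":"object","properties":{"plan":{"type":"array","items":{"type":"array","items":{"type":"array","items":{"type":"number"}}}},"fingers":{"type":"number"}},"required":["plan"]}

```bash
mkdir -p pics
cat > h.py <<'E'
import numpy as np, cv2
from plant import ctrl
def snap(n,f=None):
    s=ctrl.snapshot(n)
    if f: cv2.imwrite('pics/'+f,s['img'][:,:,::-1])
    return s
def ray(s,u,v,z):
    P=np.array(s['pose']);d=P[:3,:3]@np.linalg.inv(s['K'])@np.array([u,v,1.]);o=P[:3,3]
    return o+d*(z-o[2])/d[2]
def proj(s,p):
    P=np.array(s['pose']);c=np.array(s['K'])@(P[:3,:3].T@(np.array(p)-P[:3,3]));return c[:2]/c[2]
E
python3 - <<'E'
from h import *
import pickle
o=ctrl.get_obs();print(o)
S={n:snap(n) for n in('top','side')}
pickle.dump(S,open('s.pkl','wb'))
for n in S: print(n,S[n]['K'],np.round(S[n]['pose'],3)); cv2.imwrite(f'pics/{n}0.png',cv2.resize(S[n]['img'][:,:,::-1],(800,600),interpolation=cv2.INTER_CUBIC))
E
```

```text
{'clock': 0.0, 'joint_pos': array([-5.95819929e+01,  2.05899952e+01,  6.33254854e-01, -2.05481284e-02,
       -7.01355294e+01, -1.65051916e+01]), 'qvel': array([ 0.03564197, -0.0392488 ,  0.06521255,  0.04700895,  0.03695897,
        0.04040843]), 'tau': array([ 1.03608563e-03, -5.82722104e+01,  2.93054903e+01,  6.99698836e+00,
        7.00484510e-03, -2.01254147e-04]), 'tool_pos': array([ 0.16213688, -0.65472805,  0.22563365]), 'orientation': array([ 1.79906044e+02, -7.69598996e-03, -1.66094176e+02]), 'force': array([-1.92741149,  0.18826748,  0.00549803]), 'moment': array([ 0.04537232,  0.01051382, -0.03669627]), 'gripper_force': 0.0, 'opening': 0.08783456647543607}
top [[464.93114804   0.         260.01211689]
 [  0.         464.93114804 193.77604813]
 [  0.           0.           1.        ]] [[ 0.012 -0.995  0.102  0.462]
 [-1.    -0.01   0.02  -0.012]
 [-0.019 -0.102 -0.995  1.306]
 [ 0.     0.     0.     1.   ]]
side [[422.35615074   0.         254.67167093]
 [  0.         422.35615074 190.99432234]
 [  0.           0.           1.        ]] [[-0.756 -0.374  0.537 -0.099]
 [-0.655  0.451 -0.607  0.761]
 [-0.015 -0.81  -0.586  0.799]
 [ 0.     0.     0.     1.   ]]
```

View pics/top0.png

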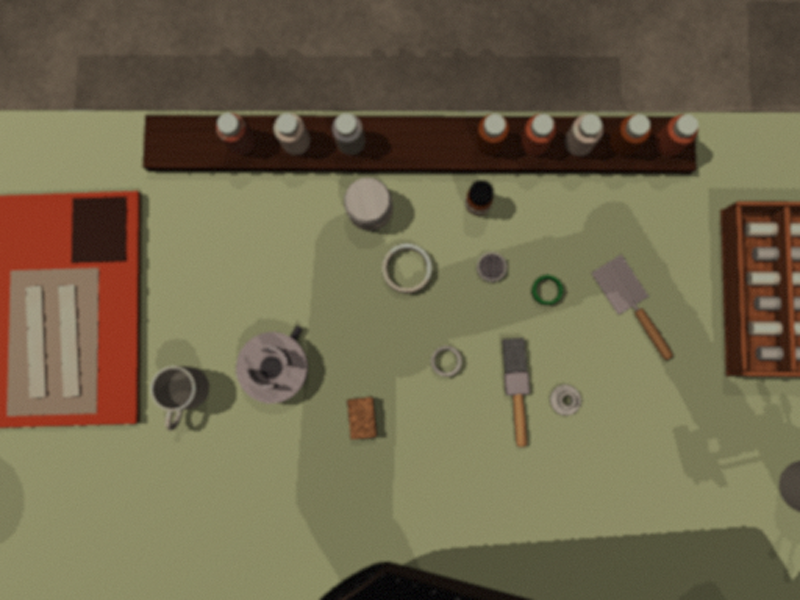

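View pics/side0.png

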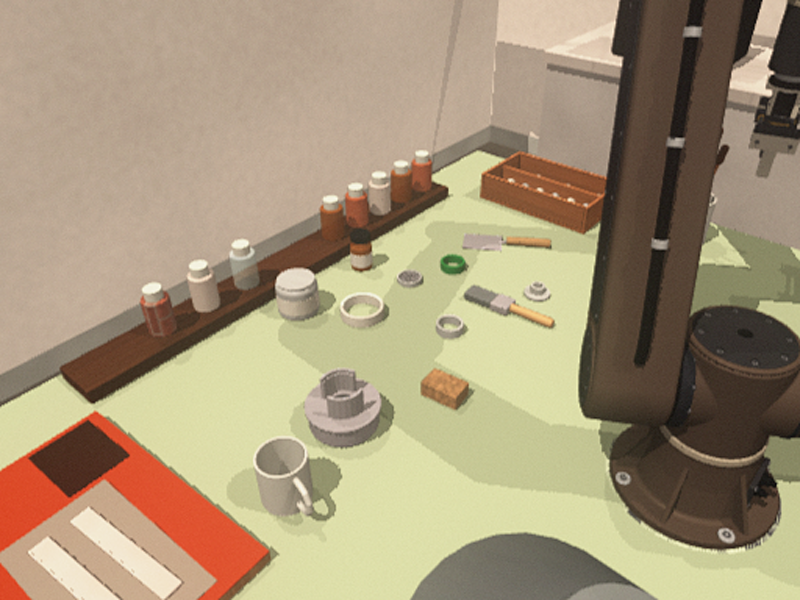

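The top view (800x600) shows the holder at (271,367) with its spout at (298,332), the spacer at (447,361), the mesh disc at (491,267), the collar neck up at (566,400) and the green look-alike at (548,290). The side view agrees.

Run:
```python
from h import *
import pickle
S=pickle.load(open('s.pkl','rb'))
s=S['top'];im=s['img'];hsv=cv2.cvtColor(im,cv2.COLOR_RGB2HSV)
print('table hsv',hsv[300,330],hsv[190,300])
m=((hsv[:,:,1]<60)).astype(np.uint8)
k=.64
for n,(u,v),z in[('holder',(271,367),.045),('spacer',(447,361),.02),('mesh',(491,267),.012),('collar',(566,400),.008),('tape',(408,268),.024)]:
    u*=k;v*=k;r=45 if n=='holder' else 14 if n!='tape' else 20
    mm=np.zeros_like(m);cv2.circle(mm,(int(u),int(v)),r,1,-1);mm&=m
    cs,_=cv2.findContours(mm,cv2.RETR_EXTERNAL,cv2.CHAIN_APPROX_NONE)
    c=max(cs,key=cv2.contourArea);(a,b),R=cv2.minEnclosingCircle(c);e=cv2.fitEllipse(c)
    p=ray(s,*e[0],z)
    print(n,np.round(e,2) if 0 else e,R,'pos',p.round(4),'diam',2*np.linalg.norm(ray(s,e[0][0]+np.mean(e[1])/2,e[0][1],z)-p))
a=ray(s,298*k,332*k,.04);print('spout',a, 'reach')
```

```text
table hsv [ 30  71 137] [ 31  74 124]
holder ((174.0811767578125, 234.13934326171875), (44.38488006591797, 49.47022247314453), 39.15164566040039) 27.32225227355957 pos [0.4789 0.2457 0.045 ] diam 0.12769440898872494
spacer ((285.3431701660156, 230.6652374267578), (19.207305908203125, 19.618188858032227), 87.5636215209961) 10.25301742553711 pos [ 0.4923 -0.0567  0.02  ] diam 0.053447233093160317
mesh ((314.307373046875, 170.47471618652344), (18.569067001342773, 19.416275024414062), 129.14842224121094) 10.30786418914795 pos [ 0.6619 -0.1372  0.012 ] diam 0.05318929391412593
collar ((361.5452880859375, 255.572509765625), (19.140026092529297, 19.595678329467773), 146.46774291992188) 10.12432861328125 pos [ 0.4264 -0.2676  0.008 ] diam 0.05319510062117557
tape ((260.0531311035156, 170.9056854248047), (29.273012161254883, 29.88504981994629), 80.31668853759766) 16.371305465698242 pos [0.6575 0.0148 0.024 ] diam 0.08241682756807082
spout [0.5385266  0.20286009 0.04      ] reach
```

```bash
cat >> h.py <<'E'
from scipy.spatial.transform import Rotation as Ro
def row(p,yaw,o=None):
    "row (cm,deg) from the measured pose to TCP p, tool down with yaw"
    o=o or ctrl.get_obs();R=Ro.from_euler('xyz',o['orientation'],degrees=True)
    T=Ro.from_euler('xyz',[180,0,yaw],degrees=True)
    return np.r_[R.inv().apply(np.array(p)-o['tool_pos'])*100,(R.inv()*T).as_rotvec(degrees=True)].round(2)
E
python3 -c "
from h import *
print(row([.426,-.268,.227],144))"
```

```text
[-3.491e+01  3.120e+01 -9.000e-02  7.000e-02 -4.000e-02  4.991e+01]
```

The rows are not in the units I measure in: shifts go in shares of 60 cm and turns go in shares of 90 degrees. I convert before sending: -35 cm is -0.5833, 31.2 cm is 0.52, 50 degrees is 0.5556.

Request:
{"name": "send_rows", "arguments": {"plan": [[[-0.5833,0.52,0,0,0,0.5556],[-0.5833,0.52,0,0,0,0.5556],[-0.5833,0.52,0,0,0,0.5556],[-0.5833,0.52,0,0,0,0.5556],[-0.5833,0.52,0,0,0,0.5556],[-0.5833,0.52,0,0,0,0.5556],[-0.5833,0.52,0,0,0,0.5556],[-0.5833,0.52,0,0,0,0.5556]]]}}

```text
clock: 0.77
tool_pos: [0.3399, -0.3953, 0.2264]
orientation: [-180.0, -0.0, 143.5]
force: [2.2, -0.1, 0.4]
opening: 0.0878
gripper_force: 0.0
```

```bash
python3 -c "
from h import *
print(row([.426,-.268,.227],144))
print(row([.44,.0,.227],144))"
```

```text
[ 0.64 15.35 -0.06 -0.   -0.02 -0.47]
[ 1.545e+01  3.774e+01 -5.000e-02 -0.000e+00 -2.000e-02 -4.700e-01]
```

Converted, 15.4 cm is 0.2567, 0.6 cm is 0.01, -0.5 degrees is -0.0056.

Request:
{"name": "send_rows", "arguments": {"plan": [[[0.01,0.2567,0,0,0,-0.0056],[0.01,0.2567,0,0,0,-0.0056],[0.01,0.2567,0,0,0,-0.0056],[0.01,0.2567,0,0,0,-0.0056],[0.01,0.2567,0,0,0,-0.0056],[0.01,0.2567,0,0,0,-0.0056]]]}}

```text
clock: 1.27
tool_pos: [0.4261, -0.2674, 0.2265]
orientation: [-180.0, -0.0, 144.6]
force: [-0.1, -0.6, -0.2]
opening: 0.0875
gripper_force: 0.0
```

```bash
python3 -c "
from h import *
s=snap('wrist','w_collar.png');o=ctrl.get_obs()
print(o['tool_pos'],o['orientation']);print(s['K'],s['pose'])
print(proj(s,[.4264,-.2676,.008]),proj(s,o['tool_pos']))
print(row([.49,.24,.25],144),row([.45,0,.24],144))"
```

```text
[ 0.42553961 -0.26820493  0.22639151] [-1.79988135e+02 -3.45400112e-02  1.44514987e+02]
[[340.38525286   0.         257.79745448]
 [  0.         340.38525286 191.20480697]
 [  0.           0.           1.        ]] [[ 5.78385246e-01  7.82762367e-01  2.29681484e-01  3.63716746e-01]
 [ 8.15763400e-01 -5.55249925e-01 -1.61949360e-01 -2.22696494e-01]
 [ 7.62762924e-04  2.81034869e-01 -9.59697255e-01  3.84935885e-01]
 [ 0.00000000e+00  0.00000000e+00  0.00000000e+00  1.00000000e+00]]
[257.20878769 162.85514287] [254.88270303 248.23080851]
[ 2.425e+01  4.512e+01 -2.360e+00 -1.000e-02 -3.000e-02  5.100e-01] [ 1.358e+01  2.326e+01 -1.360e+00 -1.000e-02 -3.000e-02  5.100e-01]
```

View pics/w_collar.png

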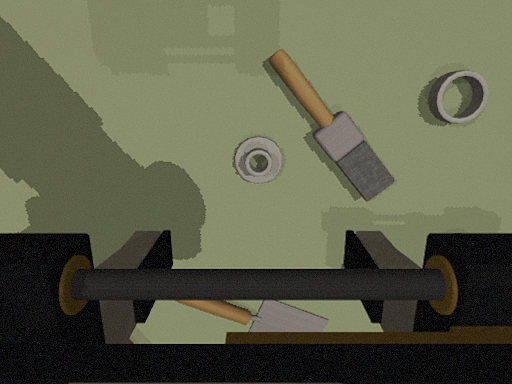

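The wrist view shows the collar neck up at (258,160), 3 px from where it was predicted. The brush runs close to its right, and the spacer is at (460,97). Next is the holder.

Converted, 45.1 cm is 0.7517, 24.3 cm is 0.405.

Request:
{"name": "send_rows", "arguments": {"plan": [[[0.2267,0.3883,-0.0333,0,0,0],[0.2267,0.3883,-0.0333,0,0,0],[0.2267,0.3883,-0.0333,0,0,0],[0.2267,0.3883,-0.0333,0,0,0],[0.2267,0.3883,-0.0333,0,0,0],[0.2267,0.3883,-0.0333,0,0,0],[0.2267,0.3883,-0.0333,0,0,0],[0.405,0.7517,-0.0833,0,0,0]]]}}

```text
clock: 1.98
tool_pos: [0.456, 0.0399, 0.2515]
orientation: [-179.9, -0.0, 144.3]
force: [0.3, -1.4, -0.4]
opening: 0.0878
gripper_force: 0.0
```

```bash
python3 -c "
from h import *
print(row([.479,.246,.28],144))"
```

```text
[10.16 18.08 -2.86 -0.05 -0.04  0.32]
```

Converted, 18.1 cm is 0.3017, 10.2 cm is 0.17, 0.3 degrees is 0.0033.

Request:
{"name": "send_rows", "arguments": {"plan": [[[0.17,0.3017,-0.0483,0,0,0.0033],[0.17,0.3017,-0.0483,0,0,0.0033],[0.17,0.3017,-0.0483,0,0,0.0033],[0.17,0.3017,-0.0483,0,0,0.0033],[0.17,0.3017,-0.0483,0,0,0.0033],[0.17,0.3017,-0.0483,0,0,0.0033],[0.17,0.3017,-0.0483,0,0,0.0033]]]}}

```text
clock: 2.57
tool_pos: [0.4811, 0.2471, 0.28]
orientation: [-179.9, -0.1, 144.3]
force: [-0.1, -0.3, 0.4]
opening: 0.0879
gripper_force: 0.0
```

```bash
python3 -c "
from h import *
import pickle
s=snap('wrist');o=ctrl.get_obs();pickle.dump((s,o),open('hold.pkl','wb'))
print(o['tool_pos'],o['orientation'])
c=s['img'][60:260,130:400,::-1];cv2.imwrite('pics/w_hold.png',cv2.resize(c,None,fx=2.9,fy=2.9,interpolation=cv2.INTER_CUBIC))
for z in(.045,.087):print(proj(s,[.4789,.2457,z]))"
```

```text
[0.48080117 0.2458591  0.27999842] [-1.79921371e+02 -1.26961284e-01  1.44185717e+02]
[255.37143365 159.23779391]
[255.086191   166.77751601]
```

View pics/w_hold.png

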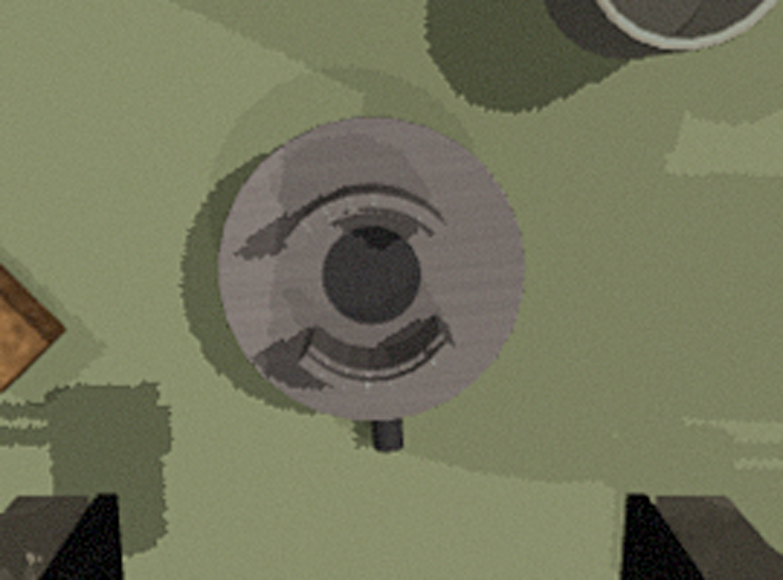

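Run:
```python
from h import *
import pickle
s,o=pickle.load(open('hold.pkl','rb'))
im=cv2.GaussianBlur(s['img'],(3,3),0);hsv=cv2.cvtColor(im,cv2.COLOR_RGB2HSV)
print([hsv[v,u] for u,v in((190,100),(225,150),(290,150),(270,200),(258,153),(263,207))])
def fit(m,n,z):
    cs,_=cv2.findContours(m.astype(np.uint8),cv2.RETR_EXTERNAL,cv2.CHAIN_APPROX_NONE)
    c=min((c for c in cs if cv2.contourArea(c)>300),key=lambda c:np.linalg.norm(c.mean((0,1))-[258,154]))
    e=cv2.fitEllipseAMS(c);p=ray(s,*e[0],z);print(n,e,p.round(4));return p
# pot: hue not green
roi=np.zeros(hsv.shape[:2],bool);roi[95:204,200:315]=1
h=hsv[:,:,0].astype(int)
m=((h<15)|(h>120))&roi
m=cv2.morphologyEx(m.astype(np.uint8),cv2.MORPH_CLOSE,np.ones((7,7)))
P=fit(m,'pot',.045)
H=fit((cv2.circle(np.zeros(m.shape,np.uint8),(258,155),22,1,-1)>0)&(im.mean(2)<75),'hole',.045)
S=ray(s,130+387/2.9,60+450/2.9,.04)
for q in(P,H):d=S-q;print('yaw',np.degrees(np.arctan2(d[1],d[0])))
```

```text
[array([ 36,  65, 142], dtype=uint8), array([ 12,  27, 123], dtype=uint8), array([ 13,  27, 115], dtype=uint8), array([ 13,  26, 119], dtype=uint8), array([ 0, 18, 58], dtype=uint8), array([ 0, 14, 55], dtype=uint8)]
pot ((257.5955505371094, 152.1343231201172), (101.83517456054688, 102.89169311523438), 90.47862243652344) [0.4736 0.2527 0.045 ]
hole ((257.9633483886719, 152.40460205078125), (31.961868286132812, 38.13153076171875), 185.42514038085938) [0.4741 0.2529 0.045 ]
yaw -30.465733819875485
yaw -30.751147949625548
```

```bash
python3 -c "
from h import *
print(row([.492,-.057,.255],149.5))"
```

```text
[-18.64 -23.9    2.49  -0.07  -0.13  -5.31]
```

Converted, -23.9 cm is -0.3983, -18.6 cm is -0.31, -5.3 degrees is -0.0589.

Request:
{"name": "send_rows", "arguments": {"plan": [[[-0.31,-0.3983,0.0417,0,0,-0.0589],[-0.31,-0.3983,0.0417,0,0,-0.0589],[-0.31,-0.3983,0.0417,0,0,-0.0589],[-0.31,-0.3983,0.0417,0,0,-0.0589],[-0.31,-0.3983,0.0417,0,0,-0.0589],[-0.31,-0.3983,0.0417,0,0,-0.0589],[-0.31,-0.3983,0.0417,0,0,-0.0589],[-0.31,-0.3983,0.0417,0,0,-0.0589]]]}}

```text
clock: 3.28
tool_pos: [0.4897, -0.0622, 0.2549]
orientation: [-180.0, -0.1, 149.2]
force: [-0.2, 0.2, -0.2]
opening: 0.0878
gripper_force: 0.0
```

```bash
cat >> h.py <<'E'
def ring(s,guess,z,r=50,smax=50):
    "centre of the pale grey ring near guess, at height z"
    im=cv2.GaussianBlur(s['img'],(3,3),0);hsv=cv2.cvtColor(im,cv2.COLOR_RGB2HSV)
    u,v=proj(s,guess);m=np.zeros(im.shape[:2],np.uint8);cv2.circle(m,(int(u),int(v)),r,1,-1)
    m&=(hsv[:,:,1]<smax).astype(np.uint8)
    cs,_=cv2.findContours(m,cv2.RETR_EXTERNAL,cv2.CHAIN_APPROX_NONE)
    e=cv2.fitEllipseAMS(cv2.convexHull(max(cs,key=cv2.contourArea)));p=ray(s,*e[0],z)
    a=ray(s,e[0][0]-e[1][1]/2,e[0][1],z);b=ray(s,e[0][0]+e[1][1]/2,e[0][1],z)
    print('ring px',np.round(e[0],1),'axes',np.round(e[1],1),'pos',p.round(4),'diam',np.linalg.norm(a-b).round(4));return p
E
python3 -c "
from h import *
import pickle
s=snap('wrist');o=ctrl.get_obs();pickle.dump((s,o),open('spac.pkl','wb'))
print(o['tool_pos'],o['orientation'])
p=ring(s,[.4923,-.0567,.02],.02)
print(row([p[0],p[1],.004],149.5))
cv2.imwrite('pics/w_spac.png',s['img'][:,:,::-1])"
```

```text
[ 0.48988404 -0.0621822   0.25480754] [-1.79949550e+02 -1.50202077e-01  1.49152482e+02]
ring px [264.4 155.9] axes [45.9 46.5] pos [ 0.4896 -0.0526  0.02  ] diam 0.0543
[ 0.45  0.84 25.08 -0.05 -0.15 -0.35]
```

View pics/w_spac.png

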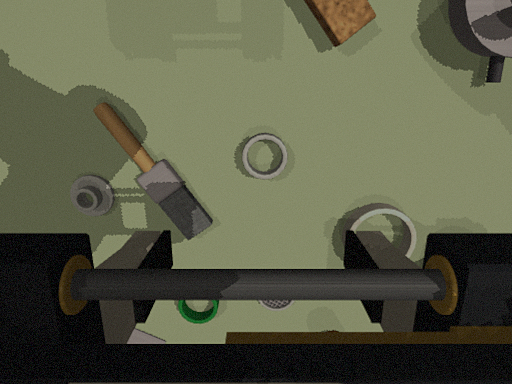

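Spacer at (264,156), diameter measured 54.3 mm, clear around. Descend.

Converted, 25 cm is 0.4167, 24.5 cm is 0.4083.

Request:
{"name": "send_rows", "arguments": {"plan": [[[0.005,0.0117,0.0667,0,0,0],[0.005,0.0117,0.1333,0,0,0],[0.005,0.0117,0.2,0,0,0],[0.005,0.0117,0.2667,0,0,0],[0.005,0.0117,0.3333,0,0,0],[0.005,0.0117,0.3833,0,0,0],[0.005,0.0117,0.4083,0,0,0],[0.005,0.0117,0.4167,0,0,0]]]}}

```text
clock: 4.0
tool_pos: [0.4895, -0.0503, 0.0027]
orientation: [-179.8, -0.3, 149.4]
force: [0.4, -0.1, 0.5]
opening: 0.0877
gripper_force: 0.0
```

Request:
{"name": "send_rows", "arguments": {"plan": [[[0,0,0,0,0,0],[0,0,0,0,0,0]]]}}

```text
clock: 4.17
tool_pos: [0.4926, -0.049, 0.0062]
orientation: [180.0, -0.1, 149.5]
force: [0.3, -0.3, 0.3]
opening: 0.0877
gripper_force: 0.0
```

```bash
python3 -c "
from h import *
s=snap('wrist','w_pre.png');o=ctrl.get_obs();print(o['tool_pos'],o['orientation'],o['force'])"
```

```text
[ 0.49314055 -0.04873271  0.00666604] [ 1.79899684e+02 -2.04520756e-02  1.49481230e+02] [ 0.14532669  0.24802359 -0.12244634]
```

View pics/w_pre.png

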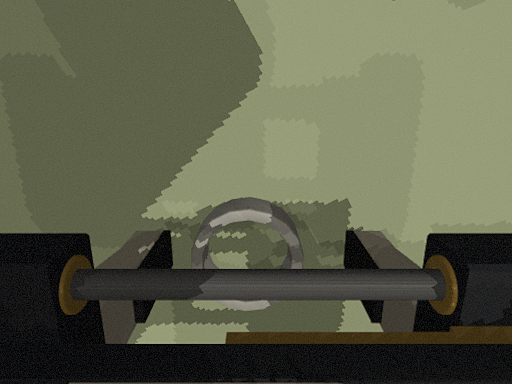

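```bash
python3 -c "
from h import *
s=snap('wrist');o=ctrl.get_obs();p=ray(s,247,254,.02);print(o['tool_pos'],p,row([p[0],p[1],.004],149.5),proj(s,[*o['tool_pos'][:2],.02]))"
```

```text
[ 0.49335392 -0.04851505  0.00686882] [ 0.48781775 -0.05092752  0.02      ] [ 0.35 -0.49  0.29  0.13  0.01 -0.  ] [257.40425482 260.80480102]
```

Converted, -0.5 cm is -0.0083, 0.3 cm is 0.005.

Request:
{"name": "send_rows", "arguments": {"plan": [[[0.005,-0.0083,0.005,0,0,0],[0.005,-0.0083,0.005,0,0,0],[0.005,-0.0083,0.005,0,0,0]]]}}

```text
clock: 4.52
tool_pos: [0.487, -0.0513, 0.0029]
orientation: [179.9, -0.1, 149.5]
force: [0.1, -0.1, 0.1]
opening: 0.0876
gripper_force: 0.0
```

Request:
{"name": "send_rows", "arguments": {"plan": [[[0,0,0,0,0,0],[0,0,0,0,0,0],[0,0,0,0,0,0],[0,0,0,0,0,0],[0,0,0,0,0,0],[0,0,0,0,0,0],[0,0,0,0,0,0],[0,0,0,0,0,0]]], "fingers": 0.3}}

```text
clock: 5.18
tool_pos: [0.4872, -0.0512, 0.0023]
orientation: [180.0, -0.1, 149.5]
force: [-0.2, 0.4, 0.7]
opening: 0.0536
gripper_force: 30.0
```

```bash
python3 -c "
from h import *
o=ctrl.get_obs();print(o['tool_pos'],o['orientation'],o['force'],o['opening'],o['gripper_force']);print(row([.474,.2529,.2],149.5))"
```

```text
[ 0.48719192 -0.05120472  0.00231148] [ 1.79981128e+02 -1.12067011e-01  1.49518056e+02] [-0.23943462  0.35310213  0.7168492 ] 0.0536196605819441 29.999818056821823
[ 1.660e+01  2.554e+01 -1.973e+01  2.000e-02 -1.100e-01  2.000e-02]
```

Converted, -19.7 cm is -0.3283, -19 cm is -0.3167.

Request:
{"name": "send_rows", "arguments": {"plan": [[[0,0,-0.0167,0,0,0],[0,0,-0.0667,0,0,0],[0,0,-0.1333,0,0,0],[0,0,-0.2,0,0,0],[0.025,0.0383,-0.25,0,0,0],[0.0583,0.09,-0.2833,0,0,0],[0.0917,0.1417,-0.3167,0,0,0],[0.125,0.1933,-0.3283,0,0,0]]]}}

```text
clock: 5.85
tool_pos: [0.4825, 0.0881, 0.2029]
orientation: [179.7, 0.0, 149.5]
force: [1.1, 0.6, -1.1]
opening: 0.0539
gripper_force: 30.0
```

Converted, 13.9 cm is 0.2317, 13.2 cm is 0.22.

Request:
{"name": "send_rows", "arguments": {"plan": [[[0.0333,0.0517,0,0,0,0],[0.0667,0.1033,0,0,0,0],[0.1,0.155,0,0,0,0],[0.125,0.1933,0,0,0,0],[0.1417,0.22,0,0,0,0],[0.1517,0.2317,0,0,0,0],[0.1517,0.2317,0,0,0,0],[0.1517,0.2317,0,0,0,0]]]}}

```text
clock: 6.52
tool_pos: [0.4733, 0.2522, 0.1993]
orientation: [-180.0, -0.1, 149.6]
force: [-0.2, -0.5, -1.1]
opening: 0.0538
gripper_force: 30.0
```

Request:
{"name": "send_rows", "arguments": {"plan": [[[0,0,0,0,0,0],[0,0,0,0,0,0],[0,0,0,0,0,0]]]}}

```text
clock: 6.77
tool_pos: [0.4739, 0.2515, 0.1999]
orientation: [180.0, -0.1, 149.5]
force: [0.8, 1.6, -0.8]
opening: 0.0535
gripper_force: 30.0
```

```bash
python3 -c "
from h import *
import pickle
s=snap('wrist');o=ctrl.get_obs();print(o['tool_pos'],o['orientation'],o['force'],o['opening'],o['gripper_force']);print(row([.474,.2529,.14],149.5))
pickle.dump((s,o),open('hov.pkl','wb'))
print([proj(s,[.474,.2529,z]).round(1) for z in(.045,.087)],proj(s,o['tool_pos']+[0,0,.018]))
cv2.imwrite('pics/w_hov.png',cv2.resize(s['img'][60:330,100:420,::-1],None,fx=2.2,fy=2.2,interpolation=cv2.INTER_CUBIC))"
```

```text
[0.47391474 0.25167889 0.19993596] [ 1.79964473e+02 -1.06798048e-01  1.49454861e+02] [ 0.20640634  0.04875277 -1.23318767] 0.05395817917228294 29.999849796295166
[ 0.04  0.11  5.99  0.04 -0.11 -0.05]
[array([258.3, 175.6]), array([258.5, 187.5])] [257.01513538 265.40346893]
```

View pics/w_hov.png

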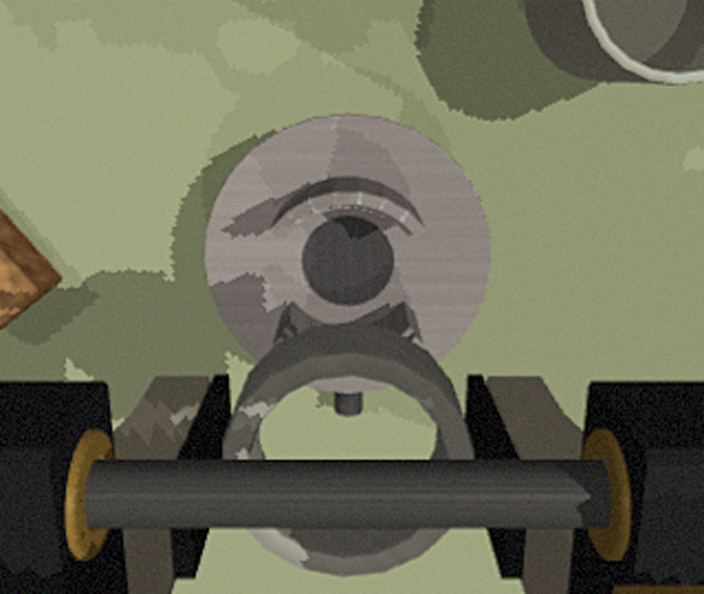

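```bash
python3 -c "
from h import *
import pickle
s,o=pickle.load(open('hov.pkl','rb'))
R=Ro.from_euler('xyz',[180,0,149.5],degrees=True);t=o['tool_pos']
def ext(n,c,r,dz):
    a=np.linspace(0,2*np.pi,180)
    q=np.array([proj(s,c+R.apply([r*np.cos(x),r*np.sin(x),-dz])) for x in a]);print(n,'u',q[:,0].min().round(1),q[:,0].max().round(1),'v',q[:,1].min().round(1),q[:,1].max().round(1))
ext('ring top',t,.027,.0177);ext('ring bot',t,.027,-.0023);ext('ring hole top',t,.021,.0177)
h=np.array([.474,.2529,0])
ext('pot top',h,.062,.045);ext('pot bot',h,.062,0);ext('floor hole20',h,.02,.045);ext('sleeve in',h,.032,.087);ext('sleeve out',h,.0365,.087);ext('bore',h,.0295,.045)
"
```

```text
ring top u 198.3 315.7 v 209.6 315.4
ring bot u 204.7 309.3 v 196.2 292.0
ring hole top u 211.3 302.7 v 222.4 304.6
pot top u 192.7 323.9 v 108.2 236.0
pot bot u 200.4 316.0 v 106.2 219.8
floor hole20 u 237.2 279.4 v 154.6 195.8
sleeve in u 219.8 297.1 v 149.1 223.6
sleeve out u 214.4 302.6 v 143.5 228.5
bore u 227.1 289.5 v 144.4 205.1
```

Converted, 10.7 cm is 0.1783, 0.13 cm is 0.0022, 0.1 degrees is 0.0011.

Request:
{"name": "send_rows", "arguments": {"plan": [[[0.0022,0.0003,0.05,0,0.0011,0],[0.0022,0.0003,0.1,0,0.0011,0],[0.0022,0.0003,0.1417,0,0.0011,0],[0.0022,0.0003,0.1667,0,0.0011,0],[0.0022,0.0003,0.1783,0,0.0011,0],[0.0022,0.0003,0.1783,0,0.0011,0],[0.0022,0.0003,0.1783,0,0.0011,0]]]}}

```text
clock: 7.4
tool_pos: [0.4731, 0.2535, 0.0933]
orientation: [180.0, -0.2, 149.5]
force: [0.8, 0.0, -0.4]
opening: 0.0537
gripper_force: 30.0
```

Converted, 1.5 cm is 0.025, 1.2 cm is 0.02.

Request:
{"name": "send_rows", "arguments": {"plan": [[[0,0,0.0067,0,0,0],[0,0,0.0133,0,0,0],[0,0,0.02,0,0,0],[0,0,0.025,0,0,0],[0,0,0.025,0,0,0]]]}}

```text
clock: 7.82
tool_pos: [0.4723, 0.2533, 0.0773]
orientation: [-180.0, -0.2, 149.5]
force: [-0.3, -0.9, -1.5]
opening: 0.0536
gripper_force: 30.0
```

Converted, 2.8 cm is 0.0467, 1.5 cm is 0.025.

Request:
{"name": "send_rows", "arguments": {"plan": [[[0,0,0.0083,0,0,0],[0,0,0.0167,0,0,0],[0,0,0.025,0,0,0],[0,0,0.0333,0,0,0],[0,0,0.0417,0,0,0],[0,0,0.0467,0,0,0],[0,0,0.0467,0,0,0],[0,0,0.0467,0,0,0]]]}}

```text
clock: 8.48
tool_pos: [0.4724, 0.2535, 0.0495]
orientation: [-180.0, -0.2, 149.5]
force: [0.4, -0.4, -0.4]
opening: 0.0537
gripper_force: 30.0
```

Converted, 0.2 cm is 0.0033, 0.1 cm is 0.0017.

Request:
{"name": "send_rows", "arguments": {"plan": [[[0,0,0.0017,0,0,0],[0,0,0.0033,0,0,0],[0,0,0.0033,0,0,0]]]}}

```text
clock: 8.73
tool_pos: [0.4725, 0.2536, 0.0478]
orientation: [180.0, -0.2, 149.5]
force: [-0.5, 0.2, -1.0]
opening: 0.0538
gripper_force: 30.0
```

Request:
{"name": "send_rows", "arguments": {"plan": [[[0,0,0,0,0,0],[0,0,0,0,0,0],[0,0,0,0,0,0],[0,0,0,0,0,0],[0,0,0,0,0,0]]], "fingers": 1}}

```text
clock: 9.15
tool_pos: [0.4726, 0.2536, 0.0479]
orientation: [180.0, -0.2, 149.5]
force: [0.1, -0.1, -0.2]
opening: 0.0814
gripper_force: 0.0
```

Converted, -20 cm is -0.3333, -18 cm is -0.3.

Request:
{"name": "send_rows", "arguments": {"plan": [[[0,0,-0.0333,0,0,0],[0,0,-0.1,0,0,0],[0,0,-0.1667,0,0,0],[0,0,-0.2333,0,0,0],[0,0,-0.3,0,0,0],[0,0,-0.3333,0,0,0],[0,0,-0.3333,0,0,0],[0,0,-0.3333,0,0,0]]]}}

```text
clock: 9.82
tool_pos: [0.4734, 0.2536, 0.2493]
orientation: [179.8, -0.2, 149.5]
force: [-0.2, 0.1, -1.2]
opening: 0.0877
gripper_force: 0.0
```

```bash
python3 -c "
from h import *
import pickle
s=snap('wrist');o=ctrl.get_obs();print(o['tool_pos'],o['orientation'])
pickle.dump((s,o),open('pl1.pkl','wb'))
cv2.imwrite('pics/w_pl1.png',cv2.resize(s['img'][70:270,130:400,::-1],None,fx=2.9,fy=2.9,interpolation=cv2.INTER_CUBIC))
print(row([.657,-.135,.245],-166.1))"
```

```text
[0.4727932  0.25308553 0.2478049 ] [179.93670315  -0.22729174 149.50918893]
[-35.57 -24.1    0.11   0.15  -0.19 -44.39]
```

View pics/w_pl1.png

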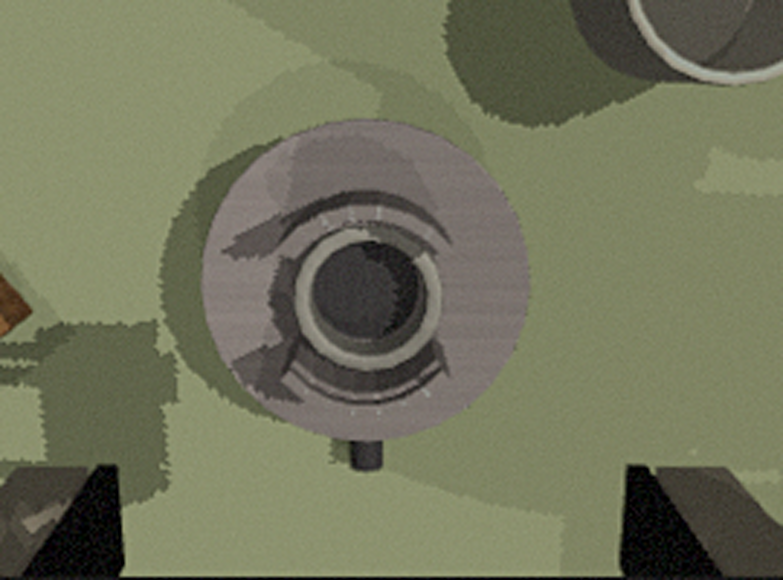

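The crop shows the spacer lying flat in the bore, its centre at about (368,296), concentric with the pot (203–529 across). I'll check that numerically.

```bash
python3 -c "
from h import *
import pickle
s,o=pickle.load(open('pl1.pkl','rb'))
R=Ro.from_euler('xyz',[180,0,149.5],degrees=True);t=o['tool_pos']
def ext(n,c,r,z):
    c=np.r_[c[:2],z];a=np.linspace(0,2*np.pi,180)
    q=np.array([proj(s,c+R.apply([r*np.cos(x),r*np.sin(x),0])) for x in a]);print(n,'u',q[:,0].min().round(1),q[:,0].max().round(1),'v',q[:,1].min().round(1),q[:,1].max().round(1))
h=np.array([.4726,.2536])
ext('pot top',h,.062,.045);ext('pot bot',h,.062,0);ext('ring top',h,.027,.065);ext('ring in',h,.021,.065);ext('sl out',h,.0365,.087)
print('obs pot u 200 312.4 v 111 222.1; ring u',130+np.array([295,442])/2.9,'v',70+np.array([224,370])/2.9)
"
```

```text
pot top u 198.9 313.2 v 106.2 218.5
pot bot u 204.9 307.2 v 104.7 205.9
ring top u 229.9 282.3 v 142.7 194.1
ring in u 235.7 276.5 v 148.7 188.6
sl out u 218.3 293.8 v 135.9 209.5
obs pot u 200 312.4 v 111 222.1; ring u [231.72413793 282.4137931 ] v [147.24137931 197.5862069 ]
```

Converted, -35.6 cm is -0.5933, -24.1 cm is -0.4017, -44.4 degrees is -0.4933.

Request:
{"name": "send_rows", "arguments": {"plan": [[[-0.5933,-0.4017,0,0,0,-0.4933],[-0.5933,-0.4017,0,0,0,-0.4933],[-0.5933,-0.4017,0,0,0,-0.4933],[-0.5933,-0.4017,0,0,0,-0.4933],[-0.5933,-0.4017,0,0,0,-0.4933],[-0.5933,-0.4017,0,0,0,-0.4933],[-0.5933,-0.4017,0,0,0,-0.4933],[-0.5933,-0.4017,0,0,0,-0.4933]]]}}

```text
clock: 10.53
tool_pos: [0.6053, -0.0265, 0.245]
orientation: [179.8, -0.3, -165.7]
force: [1.2, 1.0, -0.5]
opening: 0.0878
gripper_force: 0.0
```

```bash
python3 -c "
from h import *
print(ctrl.get_obs()['orientation'],row([.657,-.135,.245],-166.1))"
```

```text
[ 179.82331454   -0.29203992 -165.68283659] [ -2.33 -11.79  -0.05   0.18  -0.29   0.42]
```

Converted, -11.8 cm is -0.1967, -2.3 cm is -0.0383, -0.2 degrees is -0.0022.

Request:
{"name": "send_rows", "arguments": {"plan": [[[-0.0383,-0.1967,0,0,-0.0022,0],[-0.0383,-0.1967,0,0,-0.0022,0],[-0.0383,-0.1967,0,0,-0.0022,0],[-0.0383,-0.1967,0,0,-0.0022,0],[-0.0383,-0.1967,0,0,-0.0022,0],[-0.0383,-0.1967,0,0,-0.0022,0],[-0.0383,-0.1967,0,0,-0.0022,0],[-0.0383,-0.1967,0,0,-0.0022,0]]]}}

```text
clock: 11.2
tool_pos: [0.6559, -0.1325, 0.2463]
orientation: [179.8, 0.1, -166.0]
force: [-0.2, 0.3, -0.9]
opening: 0.0877
gripper_force: 0.0
```

```bash
cat >> h.py <<'E'
def grasp(guess,z,yaw,zt,**k):
    s=snap('wrist');o=ctrl.get_obs();p=ring(s,guess,z,**k)
    d=Ro.from_euler('xyz',[180,0,yaw],degrees=True).apply([.003,-.0005,0])
    print('now',o['tool_pos'].round(4),o['orientation'].round(2),'px',proj(s,guess).round(1));print(row([p[0]+d[0],p[1]+d[1],zt],yaw,o));return s
E
python3 -c "
from h import *
s=grasp([.6619,-.1372,.012],.012,-166.1,.004)
cv2.imwrite('pics/w_mesh.png',s['img'][:,:,::-1])"
```

```text
ring px [253.5 161.6] axes [45.9 46.1] pos [ 0.6598 -0.1349  0.012 ] diam 0.0541
now [ 0.656  -0.1325  0.2466] [ 1.7983e+02  8.0000e-02 -1.6599e+02] px [251.2 162.9]
[ 0.03 -0.45 24.26  0.17  0.08  0.11]
```

Converted, 21 cm is 0.35, -0.45 cm is -0.0075.

Request:
{"name": "send_rows", "arguments": {"plan": [[[0,-0.0075,0.0667,0,0,0],[0,-0.0075,0.1333,0,0,0],[0,-0.0075,0.2,0,0,0],[0,-0.0075,0.2667,0,0,0],[0,-0.0075,0.3167,0,0,0],[0,-0.0075,0.35,0,0,0],[0,-0.0075,0.35,0,0,0],[0,-0.0075,0.35,0,0,0]]]}}

```text
clock: 11.92
tool_pos: [0.6571, -0.1367, 0.0361]
orientation: [179.8, -0.0, -166.0]
force: [0.2, -0.2, 0.9]
opening: 0.0881
gripper_force: 0.0
```

```bash
python3 -c "
from h import *
d=Ro.from_euler('xyz',[180,0,-166.1],degrees=True).apply([.003,-.0005,0])
print(row([.6598+d[0],-.1349+d[1],.0025],-166.1))"
```

```text
[-0.01  0.05  3.36  0.16 -0.03  0.1 ]
```

Converted, 3.3 cm is 0.055, 0.05 cm is 0.0008, 0.1 degrees is 0.0011.

Request:
{"name": "send_rows", "arguments": {"plan": [[[0,0.0008,0.02,0.0011,0,0.0011],[0,0.0008,0.04,0.0011,0,0.0011],[0,0.0008,0.0517,0.0011,0,0.0011],[0,0.0008,0.055,0.0011,0,0.0011],[0,0.0008,0.055,0.0011,0,0.0011],[0,0.0008,0.055,0.0011,0,0.0011]]]}}

```text
clock: 12.42
tool_pos: [0.6576, -0.1369, 0.0037]
orientation: [179.9, 0.1, -166.2]
force: [-0.3, 1.0, -0.1]
opening: 0.0874
gripper_force: 0.0
```

Request:
{"name": "send_rows", "arguments": {"plan": [[[0,0,0,0,0,0],[0,0,0,0,0,0],[0,0,0,0,0,0],[0,0,0,0,0,0],[0,0,0,0,0,0],[0,0,0,0,0,0],[0,0,0,0,0,0],[0,0,0,0,0,0]]], "fingers": 0.3}}

```text
clock: 13.08
tool_pos: [0.6574, -0.1369, 0.0035]
orientation: [179.9, 0.1, -166.2]
force: [0.0, 0.0, 0.8]
opening: 0.0532
gripper_force: 30.0
```

```bash
python3 -c "
from h import *
o=ctrl.get_obs();print(o['tool_pos'],o['orientation'])
print(row([.4726,.2536,.2],149.5))"
```

```text
[ 0.65736862 -0.13685447  0.00349239] [ 1.79941521e+02  7.10787075e-02 -1.66175115e+02]
[ 8.590e+00  4.235e+01 -1.962e+01  8.000e-02  4.000e-02  4.432e+01]
```

Converted, -19.6 cm is -0.3267, -17 cm is -0.2833, 24 degrees is 0.2667.

Request:
{"name": "send_rows", "arguments": {"plan": [[[0,0,-0.0167,0,0,0],[0,0,-0.0833,0,0,0],[0,0,-0.15,0,0,0],[0,0,-0.2167,0,0,0],[0,0.0333,-0.2833,0,0,0.0667],[0.0133,0.0833,-0.3267,0,0,0.1333],[0.0267,0.15,-0.3267,0,0,0.2],[0.04,0.2167,-0.3267,0,0,0.2667]]]}}

```text
clock: 13.75
tool_pos: [0.6032, -0.0158, 0.2027]
orientation: [179.8, 0.3, 169.4]
force: [0.6, 0.9, -1.4]
opening: 0.0532
gripper_force: 30.0
```

```bash
python3 -c "
from h import *
print(row([.4726,.2536,.2],149.5))"
```

```text
[17.78 24.09  0.27  0.25  0.26 19.93]
```

Converted, 23 cm is 0.3833, 20.8 cm is 0.3467, 19 degrees is 0.2111.

Request:
{"name": "send_rows", "arguments": {"plan": [[[0.0333,0.045,0,0,0,0.0556],[0.0717,0.095,0,0,0,0.1111],[0.1083,0.145,0,0,0,0.1667],[0.145,0.195,0,0,0,0.2111],[0.1833,0.2467,0,0,0,0.2111],[0.22,0.2967,0,0,0,0.2111],[0.2567,0.3467,0,0,0,0.2111],[0.2833,0.3833,0,0,0,0.2111]]]}}

```text
clock: 14.42
tool_pos: [0.4747, 0.2419, 0.2007]
orientation: [179.8, 0.0, 150.9]
force: [1.1, -0.5, -1.0]
opening: 0.0533
gripper_force: 30.0
```

Request:
{"name": "send_rows", "arguments": {"plan": [[[0,0,0,0,0,0],[0,0,0,0,0,0],[0,0,0,0,0,0]]]}}

```text
clock: 14.67
tool_pos: [0.476, 0.2398, 0.2002]
orientation: [179.9, 0.0, 150.9]
force: [-0.7, 0.2, -0.1]
opening: 0.0531
gripper_force: 30.0
```

```bash
python3 -c "
from h import *
import pickle
print(row([.4726,.2536,.15],149.5))
s=snap('wrist');pickle.dump((s,ctrl.get_obs()),open('hov2.pkl','wb'))"
```

```text
[0.97 1.03 5.02 0.11 0.01 1.36]
```

Converted, 9.5 cm is 0.1583, 1.03 cm is 0.0172, 1.4 degrees is 0.0156.

Request:
{"name": "send_rows", "arguments": {"plan": [[[0.0083,0.0083,0,0.0011,0,0.0156],[0.0162,0.0172,0.0083,0.0011,0,0.0156],[0.0162,0.0172,0.0333,0.0011,0,0.0156],[0.0162,0.0172,0.0667,0.0011,0,0.0156],[0.0162,0.0172,0.1,0.0011,0,0.0156],[0.0162,0.0172,0.1333,0.0011,0,0.0156],[0.0162,0.0172,0.1583,0.0011,0,0.0156],[0.0162,0.0172,0.1583,0.0011,0,0.0156]]]}}

```text
clock: 15.38
tool_pos: [0.4714, 0.2516, 0.1013]
orientation: [-179.7, -0.1, 149.3]
force: [-0.7, 0.2, -0.5]
opening: 0.053
gripper_force: 30.0
```

Request:
{"name": "send_rows", "arguments": {"plan": [[[0,0,0,0,0,0],[0,0,0,0,0,0],[0,0,0,0,0,0]]]}}

```text
clock: 15.63
tool_pos: [0.4735, 0.254, 0.1059]
orientation: [179.9, 0.0, 149.4]
force: [-0.4, -0.3, -0.9]
opening: 0.0532
gripper_force: 30.0
```

```bash
python3 -c "
from h import *
s=snap('wrist');print(row([.4726,.2536,.07],149.5))
cv2.imwrite('pics/w_hov2.png',s['img'][:,:,::-1])"
```

```text
[ 0.05 -0.09  3.59  0.1   0.04 -0.08]
```

View pics/w_hov2.png

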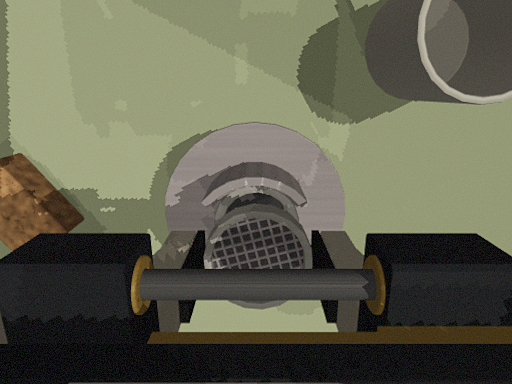

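The mesh disc is held flat and centred at about column 258, and the sleeve walls centre at about 255. I'll shift slightly in −y and lower.

Converted, 2.2 cm is 0.0367, -0.12 cm is -0.002, 0.1 degrees is 0.0011.

Request:
{"name": "send_rows", "arguments": {"plan": [[[0.0008,-0.002,0,0.0011,0,0],[0.0008,-0.002,0.0083,0.0011,0,0],[0.0008,-0.002,0.0167,0.0011,0,0],[0.0008,-0.002,0.025,0.0011,0,0],[0.0008,-0.002,0.0333,0.0011,0,0],[0.0008,-0.002,0.0367,0.0011,0,0],[0.0008,-0.002,0.0367,0.0011,0,0]]]}}

```text
clock: 16.27
tool_pos: [0.4713, 0.2525, 0.0818]
orientation: [-179.8, -0.0, 149.4]
force: [-0.1, -0.6, -0.1]
opening: 0.053
gripper_force: 30.0
```

Converted, 1.2 cm is 0.02, 0.9 cm is 0.015.

Request:
{"name": "send_rows", "arguments": {"plan": [[[0,0,0.005,0,0,0],[0,0,0.01,0,0,0],[0,0,0.015,0,0,0],[0,0,0.02,0,0,0],[0,0,0.02,0,0,0],[0,0,0.02,0,0,0]]]}}

```text
clock: 16.77
tool_pos: [0.4716, 0.2527, 0.0705]
orientation: [-179.9, 0.0, 149.4]
force: [0.2, -0.7, 0.0]
opening: 0.0533
gripper_force: 30.0
```

Converted, 0.17 cm is 0.0028, 0.05 cm is 0.0008.

Request:
{"name": "send_rows", "arguments": {"plan": [[[0,0.0008,0.0017,0,0,0],[0,0.0008,0.0028,0,0,0],[0,0.0008,0.0028,0,0,0],[0,0.0008,0.0028,0,0,0]]]}}

```text
clock: 17.1
tool_pos: [0.472, 0.2533, 0.0691]
orientation: [-179.9, 0.0, 149.4]
force: [-0.9, -0.2, -1.0]
opening: 0.0528
gripper_force: 30.0
```

Request:
{"name": "send_rows", "arguments": {"plan": [[[0,0,0,0,0,0],[0,0,0,0,0,0],[0,0,0,0,0,0],[0,0,0,0,0,0],[0,0,0,0,0,0]]], "fingers": 1}}

```text
clock: 17.52
tool_pos: [0.472, 0.2533, 0.0691]
orientation: [-179.9, 0.0, 149.4]
force: [0.5, -0.3, 1.3]
opening: 0.0814
gripper_force: 0.0
```

Request:
{"name": "send_rows", "arguments": {"plan": [[[0,0,-0.0333,0,0,0],[0,0,-0.1,0,0,0],[0,0,-0.1667,0,0,0],[0,0,-0.2333,0,0,0],[0,0,-0.2833,0,0,0],[0,0,-0.3,0,0,0],[0,0,-0.3,0,0,0],[0,0,-0.3,0,0,0]]]}}

```text
clock: 18.18
tool_pos: [0.4719, 0.2537, 0.2491]
orientation: [-180.0, -0.0, 149.4]
force: [-0.5, -0.2, -0.8]
opening: 0.0875
gripper_force: 0.0
```

```bash
python3 -c "
from h import *
import pickle
s=snap('wrist');o=ctrl.get_obs();print(o['tool_pos'],o['orientation'])
pickle.dump((s,o),open('pl2.pkl','wb'))
cv2.imwrite('pics/w_pl2.png',cv2.resize(s['img'][70:270,130:400,::-1],None,fx=2.9,fy=2.9,interpolation=cv2.INTER_CUBIC))
im=s['img'];h=np.array([.4726,.2536])
c=proj(s,[*h,.077]);print(c)
# bright rim: in radius 34 px of expected centre
g=cv2.cvtColor(cv2.GaussianBlur(im,(3,3),0),cv2.COLOR_RGB2HSV).astype(int)
u0,v0=int(c[0]),int(c[1]+4)
print(g[v0-36:v0+37:2,u0,:].tolist());print(g[v0,u0-36:u0+37:2,:].tolist())
print(row([.4726,.2536,.26],149.5))"
```

```text
[0.47156026 0.25327159 0.24804315] [-1.79834564e+02 -3.89726575e-02  1.49405507e+02]
[257.56726412 172.36073886]
[[15, 24, 64], [14, 30, 110], [12, 31, 125], [14, 29, 116], [16, 29, 96], [22, 28, 135], [18, 30, 111], [12, 25, 102], [11, 24, 84], [15, 19, 82], [11, 25, 83], [0, 14, 53], [8, 23, 90], [12, 18, 70], [11, 24, 85], [11, 28, 102], [10, 24, 94], [12, 30, 109], [9, 22, 82], [17, 23, 78], [9, 20, 88], [0, 9, 55], [17, 25, 90], [4, 23, 77], [8, 29, 97], [12, 25, 103], [12, 27, 94], [6, 26, 99], [23, 29, 80], [24, 29, 134], [23, 28, 108], [11, 35, 58], [9, 29, 62], [13, 32, 97], [9, 27, 93], [12, 29, 87], [14, 26, 126]]
[[12, 28, 91], [10, 26, 87], [17, 26, 69], [13, 28, 64], [9, 29, 62], [21, 28, 90], [24, 28, 137], [22, 28, 102], [7, 25, 92], [18, 18, 71], [20, 12, 63], [10, 25, 92], [10, 24, 65], [12, 27, 95], [11, 21, 95], [12, 27, 95], [10, 28, 110], [13, 22, 80], [9, 22, 82], [10, 19, 81], [10, 14, 56], [10, 23, 98], [15, 21, 72], [12, 28, 91], [14, 27, 103], [7, 24, 95], [13, 29, 106], [13, 22, 80], [12, 20, 64], [12, 23, 56], [22, 27, 104], [24, 27, 141], [13, 30, 120], [12, 28, 120], [9, 28, 119], [12, 28, 119], [12, 27, 121]]
[-0.07  0.08 -1.2  -0.17 -0.04 -0.09]
```

Mesh disc in place: the rim spans about 53 px, and its centre is within about 1 mm of the spacer's. Now the collar.

```bash
python3 -c "
from h import *
print(row([.426,-.268,.245],115),row([.47,0,.245],115))"
```

```text
[-2.261e+01 -4.719e+01  4.300e-01 -1.700e-01  1.000e-02  3.441e+01] [-1.276e+01 -2.188e+01  3.600e-01 -1.700e-01  1.000e-02  3.441e+01]
```

Converted, -47.2 cm is -0.7867, -22.6 cm is -0.3767, 34.4 degrees is 0.3822.

Request:
{"name": "send_rows", "arguments": {"plan": [[[-0.2133,-0.365,0,0,0,0.3822],[-0.2133,-0.365,0,0,0,0.3822],[-0.2133,-0.365,0,0,0,0.3822],[-0.2133,-0.365,0,0,0,0.3822],[-0.2133,-0.365,0,0,0,0.3822],[-0.2133,-0.365,0,0,0,0.3822],[-0.3767,-0.7867,0,0,0,0.3822],[-0.3767,-0.7867,0,0,0,0.3822]]]}}

```text
clock: 18.9
tool_pos: [0.4591, -0.0999, 0.2475]
orientation: [-179.7, 0.1, 114.9]
force: [0.8, -0.5, -0.8]
opening: 0.0875
gripper_force: 0.0
```

```bash
python3 -c "
from h import *
print(row([.426,-.268,.245],115))"
```

```text
[-13.85 -10.09   0.32  -0.27   0.09  -0.06]
```

Converted, -13.8 cm is -0.23, -10.1 cm is -0.1683, -0.2 degrees is -0.0022.

Request:
{"name": "send_rows", "arguments": {"plan": [[[-0.23,-0.1683,0.005,-0.0022,0,0],[-0.23,-0.1683,0.005,-0.0022,0,0],[-0.23,-0.1683,0.005,-0.0022,0,0],[-0.23,-0.1683,0.005,-0.0022,0,0],[-0.23,-0.1683,0.005,-0.0022,0,0],[-0.23,-0.1683,0.005,-0.0022,0,0],[-0.23,-0.1683,0.005,-0.0022,0,0],[-0.23,-0.1683,0.005,-0.0022,0,0]]]}}

```text
clock: 19.57
tool_pos: [0.4273, -0.2652, 0.2456]
orientation: [180.0, -0.0, 115.0]
force: [-0.4, 0.2, 0.3]
opening: 0.0877
gripper_force: 0.0
```

```bash
python3 -c "
from h import *
s=grasp([.4250,-.2656,.008],.008,115,.0035,r=34)
cv2.imwrite('pics/w_col2.png',s['img'][:,:,::-1])"
```

```text
ring px [255.5 157.5] axes [45.3 45.5] pos [ 0.4242 -0.2642  0.008 ] diam 0.0536
now [ 0.4275 -0.265   0.246 ] [1.7993e+02 2.0000e-02 1.1509e+02] px [255.7 158.9]
[ 5.200e-01 -3.500e-01  2.425e+01  7.000e-02  2.000e-02  9.000e-02]
```

Converted, 20 cm is 0.3333, 19 cm is 0.3167.

Request:
{"name": "send_rows", "arguments": {"plan": [[[0.0083,-0.0058,0.0667,0,0,0],[0.0083,-0.0058,0.1333,0,0,0],[0.0083,-0.0058,0.2,0,0,0],[0.0083,-0.0058,0.2667,0,0,0],[0.0083,-0.0058,0.3167,0,0,0],[0.0083,-0.0058,0.3333,0,0,0],[0.0083,-0.0058,0.3333,0,0,0],[0.0083,-0.0058,0.3333,0,0,0]]]}}

```text
clock: 20.28
tool_pos: [0.423, -0.262, 0.0465]
orientation: [179.9, 0.0, 115.1]
force: [0.5, 1.5, 0.1]
opening: 0.0882
gripper_force: 0.0
```

```bash
python3 -c "
from h import *
d=Ro.from_euler('xyz',[180,0,115],degrees=True).apply([.003,-.0005,0])
print(row([.4242+d[0],-.2642+d[1],.0025],115))"
```

```text
[ 0.06 -0.04  4.4   0.05  0.04  0.15]
```

Converted, 4.35 cm is 0.0725, 1.5 cm is 0.025.

Request:
{"name": "send_rows", "arguments": {"plan": [[[0.0008,-0.0008,0.025,0,0,0],[0.0008,-0.0008,0.05,0,0,0],[0.0008,-0.0008,0.0667,0,0,0],[0.0008,-0.0008,0.0725,0,0,0],[0.0008,-0.0008,0.0725,0,0,0],[0.0008,-0.0008,0.0725,0,0,0]]]}}

```text
clock: 20.78
tool_pos: [0.4232, -0.2627, 0.0043]
orientation: [179.8, 0.1, 115.1]
force: [0.6, 0.4, 0.9]
opening: 0.0879
gripper_force: 0.0
```

Request:
{"name": "send_rows", "arguments": {"plan": [[[0,0,0,0,0,0],[0,0,0,0,0,0],[0,0,0,0,0,0],[0,0,0,0,0,0],[0,0,0,0,0,0],[0,0,0,0,0,0],[0,0,0,0,0,0],[0,0,0,0,0,0]]], "fingers": 0.3}}

```text
clock: 21.45
tool_pos: [0.4222, -0.2628, 0.0032]
orientation: [179.9, 0.1, 115.0]
force: [0.1, -0.1, 1.7]
opening: 0.0518
gripper_force: 30.0
```

Converted, -19.5 cm is -0.325, -17 cm is -0.2833.

Request:
{"name": "send_rows", "arguments": {"plan": [[[0,0,-0.0083,0,0,0],[0,0,-0.0333,0,0,0],[0,0,-0.1,0,0,0],[0,0,-0.1667,0,0,0],[0,0,-0.2333,0,0,0],[0,0,-0.2833,0,0,0],[0,0,-0.325,0,0,0],[0,0,-0.325,0,0,0]]]}}

```text
clock: 22.12
tool_pos: [0.4239, -0.2637, 0.204]
orientation: [179.5, 0.4, 115.1]
force: [0.5, 0.4, -1.0]
opening: 0.0517
gripper_force: 30.0
```

```bash
python3 -c "
from h import *
print(row([.4726,.2536,.2],149.5),row([.48,0.0,.2],149.5))"
```

```text
[ 44.8   26.32   0.29   0.34   0.55 -34.44] [ 21.51  16.24   0.37   0.34   0.55 -34.44]
```

Converted, 23 cm is 0.3833, 20 cm is 0.3333, -34.4 degrees is -0.3822.

Request:
{"name": "send_rows", "arguments": {"plan": [[[0.0333,0.025,0,0,0,-0.0556],[0.0833,0.0633,0,0,0,-0.1111],[0.1333,0.1,0,0,0,-0.1667],[0.1833,0.1383,0,0,0,-0.2222],[0.2333,0.1767,0,0,0,-0.2778],[0.2833,0.2133,0,0,0,-0.3333],[0.3333,0.2417,0,0,0,-0.3822],[0.3833,0.2667,0,0,0,-0.3822]]]}}

```text
clock: 22.78
tool_pos: [0.4689, 0.0152, 0.1978]
orientation: [180.0, 0.1, 149.7]
force: [0.4, -0.1, -1.0]
opening: 0.0514
gripper_force: 30.0
```

```bash
python3 -c "
from h import *
print(row([.4726,.2536,.2],149.5))"
```

```text
[11.71 20.77 -0.23  0.03  0.09  0.21]
```

Converted, 19.5 cm is 0.325, 17 cm is 0.2833.

Request:
{"name": "send_rows", "arguments": {"plan": [[[0.0333,0.0583,0,0,0,0],[0.0667,0.1167,0,0,0,0],[0.1,0.175,0,0,0,0],[0.1333,0.2333,0,0,0,0],[0.1583,0.2833,0,0,0,0],[0.1833,0.325,0,0,0,0],[0.1833,0.325,0,0,0,0],[0.1833,0.325,0,0,0,0]]]}}

```text
clock: 23.45
tool_pos: [0.4731, 0.2383, 0.1972]
orientation: [-180.0, 0.1, 149.5]
force: [0.5, 0.0, -0.4]
opening: 0.0517
gripper_force: 30.0
```

Request:
{"name": "send_rows", "arguments": {"plan": [[[0,0,0,0,0,0],[0,0,0,0,0,0],[0,0,0,0,0,0]]]}}

```text
clock: 23.7
tool_pos: [0.4737, 0.2362, 0.1981]
orientation: [180.0, 0.1, 149.4]
force: [-0.1, -0.7, -1.9]
opening: 0.0512
gripper_force: 30.0
```

```bash
python3 -c "
from h import *
print(row([.4726,.2536,.1],149.5))"
```

```text
[ 1.01  1.43  9.81  0.05  0.11 -0.15]
```

Converted, 9.3 cm is 0.155, 1.43 cm is 0.0238, 0.1 degrees is 0.0011.

Request:
{"name": "send_rows", "arguments": {"plan": [[[0.0083,0.0117,0.0083,0,0.0011,0],[0.0168,0.0238,0.0333,0,0.0011,0],[0.0168,0.0238,0.0667,0,0.0011,0],[0.0168,0.0238,0.1,0,0.0011,0],[0.0168,0.0238,0.1333,0,0.0011,0],[0.0168,0.0238,0.155,0,0.0011,0],[0.0168,0.0238,0.155,0,0.0011,0],[0.0168,0.0238,0.155,0,0.0011,0]]]}}

```text
clock: 24.37
tool_pos: [0.4725, 0.2542, 0.1047]
orientation: [-180.0, 0.0, 149.4]
force: [-0.7, 0.6, -0.7]
opening: 0.0515
gripper_force: 30.0
```

Request:
{"name": "send_rows", "arguments": {"plan": [[[0,0,0,0,0,0],[0,0,0,0,0,0]]]}}

```text
clock: 24.53
tool_pos: [0.4733, 0.2552, 0.1063]
orientation: [179.8, 0.1, 149.4]
force: [-0.8, 0.7, -0.5]
opening: 0.0517
gripper_force: 30.0
```

```bash
python3 -c "
from h import *
s=snap('wrist');print(row([.4726,.2536,.0822],149.5),ctrl.get_obs()['tool_pos'])
cv2.imwrite('pics/w_hov3.png',s['img'][:,:,::-1])"
```

```text
[-0.02 -0.17  2.4   0.17  0.05 -0.08] [0.47320545 0.25513382 0.10624844]
```

View pics/w_hov3.png

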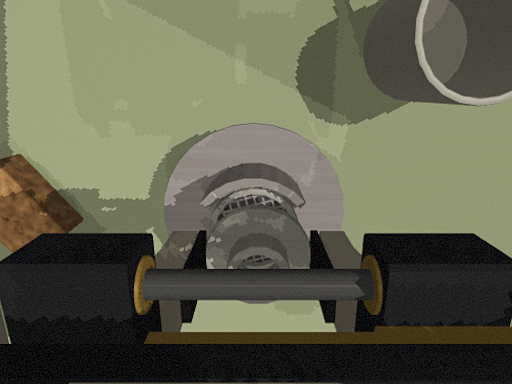

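The collar is held level, neck up, at column 258, and the sleeve centres at about 254. That agrees with the −1.7 mm correction, so I'll lower it.

Converted, 1.4 cm is 0.0233, -0.17 cm is -0.0028, 0.1 degrees is 0.0011.

Request:
{"name": "send_rows", "arguments": {"plan": [[[0,-0.0028,0,0.0011,0,0],[0,-0.0028,0.0067,0.0011,0,0],[0,-0.0028,0.0133,0.0011,0,0],[0,-0.0028,0.02,0.0011,0,0],[0,-0.0028,0.0233,0.0011,0,0],[0,-0.0028,0.0233,0.0011,0,0],[0,-0.0028,0.0233,0.0011,0,0]]]}}

```text
clock: 25.17
tool_pos: [0.4717, 0.2531, 0.0908]
orientation: [-179.9, 0.0, 149.4]
force: [0.4, -0.0, -0.5]
opening: 0.052
gripper_force: 30.0
```

Converted, 0.9 cm is 0.015, 0.6 cm is 0.01.

Request:
{"name": "send_rows", "arguments": {"plan": [[[0,0,0.005,0,0,0],[0,0,0.01,0,0,0],[0,0,0.015,0,0,0],[0,0,0.015,0,0,0],[0,0,0.015,0,0,0]]]}}

```text
clock: 25.58
tool_pos: [0.4716, 0.2531, 0.0818]
orientation: [-179.9, 0.0, 149.4]
force: [-0.0, 0.1, -0.7]
opening: 0.052
gripper_force: 30.0
```

Request:
{"name": "send_rows", "arguments": {"plan": [[[0,0.0008,0.0017,0,0,0],[0,0.0008,0.0025,0,0,0],[0,0.0008,0.0025,0,0,0],[0,0.0008,0.0025,0,0,0]]]}}

```text
clock: 25.92
tool_pos: [0.4721, 0.2537, 0.0806]
orientation: [-180.0, 0.0, 149.4]
force: [0.2, -0.0, -1.1]
opening: 0.0516
gripper_force: 30.0
```

Request:
{"name": "send_rows", "arguments": {"plan": [[[0,0,0,0,0,0],[0,0,0,0,0,0],[0,0,0,0,0,0],[0,0,0,0,0,0],[0,0,0,0,0,0]]], "fingers": 1}}

```text
clock: 26.33
tool_pos: [0.4721, 0.2537, 0.0807]
orientation: [-180.0, 0.0, 149.4]
force: [-0.3, -0.1, -1.5]
opening: 0.0795
gripper_force: 0.0
```

Converted, -17 cm is -0.2833, -15 cm is -0.25.

Request:
{"name": "send_rows", "arguments": {"plan": [[[0,0,-0.0167,0,0,0],[0,0,-0.0667,0,0,0],[0,0,-0.1333,0,0,0],[0,0,-0.2,0,0,0],[0,0,-0.25,0,0,0],[0,0,-0.2833,0,0,0],[0,0,-0.2833,0,0,0],[0,0,-0.2833,0,0,0]]]}}

```text
clock: 27.0
tool_pos: [0.4724, 0.2542, 0.2527]
orientation: [179.8, 0.1, 149.4]
force: [-0.3, -0.5, -1.1]
opening: 0.0871
gripper_force: 0.0
```

```bash
python3 -c "
from h import *
s=snap('wrist');g=cv2.cvtColor(cv2.GaussianBlur(s['img'],(3,3),0),cv2.COLOR_RGB2HSV).astype(int)
o=ctrl.get_obs();print(o['tool_pos'])
h=[.4726,.2536];m=((g[:,:,0]>=19)&(g[:,:,0]<=28)&(g[:,:,1]<45)).astype(np.uint8)
c=proj(s,[*h,.085]);k=np.zeros_like(m);cv2.circle(k,(int(c[0]),int(c[1])+4),40,1,-1)
m=m&k
cs,_=cv2.findContours(m,cv2.RETR_LIST,cv2.CHAIN_APPROX_NONE);
for q in sorted(cs,key=cv2.contourArea)[-4:]:
  if len(q)>10: print(cv2.fitEllipse(cv2.convexHull(q)))
for z,r in((.085,.027),(.101,.015),(.101,.01)): print('expect (+~4 v)',proj(s,[*h,z]),2*r*340/(s['pose'][2][3]-z))
"
```

```text
[0.47182918 0.25371446 0.25115063]
((257.0430603027344, 177.27322387695312), (16.811859130859375, 21.647001266479492), 101.29004669189453)
((256.4234313964844, 173.90191650390625), (55.325191497802734, 56.237091064453125), 13.774216651916504)
expect (+~4 v) [256.26398016 173.07659101] 56.312302284568304
expect (+~4 v) [256.25319869 177.02275943] 32.89909956057287
expect (+~4 v) [256.25319869 177.02275943] 21.93273304038192
```

```bash
python3 -c "
from plant import ctrl
print(ctrl.close_job())"
```

```text
the job is handed in; nothing more can be done
None
```

The spacer, mesh disc and collar (neck up) were each lowered into the holder's bore in order, and the job was handed in at about 27 s; no verdict came back, but the last wrist image measured the collar flat and seated inside the bore.

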